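# Make up the tongue and groove spindle arbors

## Robot

A 7-joint arm with a two-finger parallel gripper is mounted at the origin on a cart in front of the work surface, level with it; the furniture and walls round the work are solid. World frame = base frame: x ahead of the robot, y to its left, z up, the work surface at z = 0. Lengths are in m, angles in rad, forces in N, time in s.
With the tool pointing down it reaches from about 0.4 to 0.85 m from the base axis. Payload 10.4 kg.
Tool frame: the origin (TCP) lies at the very end of the fingers, on their centre line; the grasp point (between the pads) lies 19 mm behind it; z points along the fingers, y is the line along which they close (so a half turn about z gives the same grasp; the last joint's range is limited). The gripper opens to 87 mm and grips with 3 to 60 N. Pads are 19 mm wide; open, the fingers measure 117 mm over their backs; the gripper's body (75 mm by 190 mm) begins 51 mm behind the grasp point.
Start: joints at [1.245, 0.332, -0.065, 1.46, 0.022, 1.35, -0.088], TCP at [0.186, -0.597, 0.223] pointing down, gripper open.
Joint ranges: [-2.6, 2.6], [-0.5, 2.12], [-1.47, 1.34], [0.16, 2.42], [-1.27, 4.41], [0.06, 2.06], [-2.6, 2.6]. Speed limits (rad/s): [2.22, 2.22, 2.79, 2.79, 3.14, 3.14, 3.14].

## Interface

Orientations are given as a unit quaternion [x, y, z, w].
In Python, from bench import r gives the robot as it stands.
- The arm moves only by the tool jog_arm, called as a command line: name --argument value ..., lists and objects as JSON in quotes. Schema: {"type":"object","properties":{"motion":{"type":"array","items":{"type":"object","properties":{"sx":{"type":"number"},"sy":{"type":"number"},"sz":{"type":"number"},"turn":{"type":"number"},"jaw":{"type":"number"}},"additionalProperties":false,"required":["jaw"]},"minItems":1,"maxItems":12},"squeeze":{"type":"number"},"only":{"type":"string"},"quiet":{"type":"boolean"},"lines":{"type":"string"}},"required":["motion"],"additionalProperties":false}. motion is a list of rows, 1 to 12 of them, each an object with the fields sx, sy, sz (the shift in shares of 0.8 m (1.0 is 0.8 m)), turn (a turn about the tool's z in shares of 2 rad (1.0 is 2 rad)), jaw (the finger opening in m); a field left out counts as zero (the opening has to be given); each row is the pose to reach, as a shift and turn from the pose commanded when the call began, along the tool's axes at that moment; what a row does not reach only later rows make up. A row lasts 1/10 s, in which the tool goes at most 0.05 m and 0.15 rad, less where a joint would pass 70% of its speed; a pose out of reach is approached as far as the arm can. The fingers move at their own pace and stop on an object; squeeze is the grip in N (left out, the last holds). Time passes only in rows, so rows that do not move let the fingers close. The tool returns the time, the measured TCP pose, the force, the opening and the grip force at its end. only (a regular expression) keeps the lines of the reply that match it, lines (a string "A,B") keeps lines A to B, and quiet returns only ok. Shift and turn numbers lie between -1 and 1, and a call with a number outside is refused. Input that does not fit is refused with a message, and nothing moves.
- r.read_state(): the state, without advancing time (a new reading comes with each control period).
- r.camera(name): name is "scene" or "top"; returns a dict with "img" (480x640x3 uint8, red, green, blue), "fx", "fy", "cx", "cy" (pixels), "pose" (4x4, takes a point from camera to world coordinates). Camera axes: x right, y down, z forward; pixel columns grow to the right and rows downward; lengths in m; the calibration is good to about 2 mm. A picture is of the moment at which its call begins. There is no depth.
- r.close_job(): hands the job in; it is judged then, once.
Trained networks look in the newest picture that a camera, given by its name, has taken for a name from the list of things; names that differ only in an ending like _2 or _b are one class to them, and where a whole thing is asked for, a point or a joint stands for the part that bears it (a point fixed in the world has none). Each returns a list of dicts, best first, with "p" (0 to 1); they miss things now and then, are a little off and sometimes report something else, mostly with a low value. They report only what shows in the picture. A call takes as long as a camera call. They do not tell look-alikes from the thing itself.
- r.recognise(camera, label): "position" ([column, row] as shares, 0 to 1, of the picture: columns of its width, rows of its height, amid what is visible of it).
- r.regions_of(camera, label): "pixels" (480x640 bool, what is visible of it) and "position" ([column, row] as shares, 0 to 1, of the picture: columns of its width, rows of its height, amid what is visible of it).
The state is a dict: "time": time; "joint_positions": joint angles; "joint_vel": joint speeds; "joint_torque": joint torques, N m; "ee_pos": TCP position; "eef_rot": TCP orientation; "ft_force": force on the tool from outside, world axes, zero at the start; "torque": the same for the moment, N m; "width": finger opening in m; "grip_force": force on a finger pad.
Only numpy, scipy, OpenCV 4.12 (cv2) and the standard library are available. Lean on these libraries where they do the work, as an engineer would, in place of code of your own. Each camera call takes 0.05 s, during which the arm holds its last target. There are 200 camera calls.

## Task

From the parts laid out along the front of the bench make up the two spindle arbors for a tongue-and-groove job, every part flat and fully home on its arbor: on the stand with the square yellow foot the blue cutter goes at the bottom, then the thin 12 mm collar that sets the tongue, then the red cutter; on the stand with the round black foot the 20 mm collar goes at the bottom and the gold groove cutter on it, so that tongue and groove come at the same height. Set the parts down, do not drop them, let go of them all, and leave the spare 30 mm collar, the tape measure and the beech block where they are.

Things in the scene. Friction and masses are not known exactly. Their poses are not given: they have to be found in the camera images.
- tongue_stand: tool-setting stand with the square yellow foot, fixed to the bench. Foot 78 x 78 x 12 mm; on it a round neck and a 48 mm steel flange whose flat top is 26 mm above the bench; from its middle an upright round arbor of 25 mm diameter rises straight to 72 mm above the bench, tapers to 16 mm at 76.5 mm, and ends in a 16 mm thread, tip at 84 mm. Origin on the arbor's axis at bench level; z up.
- groove_stand: tool-setting stand with the round black foot, fixed to the bench. Foot 90 mm across, 12 mm thick; flange (top 26 mm above the bench), arbor (25 mm, tapering above 72 mm, tip at 84 mm) and origin as on the other stand.
- blue_cutter: blue ring-shaped cutter head, lying flat: body 60 mm across, 20 mm high, round through bore of 30 mm; two steel knives on its own +y and -y sides stand 2 mm proud of the rim. Weighs about 220 g. Origin at the centre of the underside; z up the bore.
- red_cutter: red cutter head, otherwise the same as the blue one (60 mm across, 20 mm high, bore 30 mm, knives at +y and -y). Origin at the centre of the underside; z up.
- gold_cutter: gold-coloured thin groove cutter: 60 mm across, 12 mm high, bore 30 mm, two knives at its +y and -y sides 2 mm proud. About 120 g. Origin at the centre of the underside; z up.
- collar12: thin plain steel spacing collar (ring): 54 mm across, 12 mm high, bore 30 mm. About 130 g. Origin at the centre of the underside; z up.
- collar20: middle plain steel spacing collar: 54 mm across, 20 mm high, bore 30 mm. About 220 g. Origin at the centre of the underside; z up.
- collar30: thick plain steel spacing collar: 54 mm across, 30 mm high, bore 30 mm; a spare, not used. (The grey collars and the white cutter head at the far back right corner of the bench are other parts and stay there.) Origin at the centre of the underside.
- tape_measure: yellow pocket tape measure standing on its edge, 37 x 81 x 62 mm; a bystander. Origin at the centre of the underside, its long side along its own y.
- beech_block: plain light beech block, 32 x 100 x 32 mm; a bystander. Origin at the centre of the underside, its long side along its own y.
Mind the look-alikes: they are no part of the job. What is shaped like the collar20 but green is not meant.

How it is judged:
At the end, for the whole second after the job is handed in: Yellow stand, upwards: blue cutter, 12 mm collar, red cutter; black stand: 20 mm collar, gold cutter. Each within 6 mm of the arbor's axis and 3 mm of its height in a tight stack (undersides 26, 46, 58 and 26, 46 mm above the bench), tilt under 0.08 rad, released, at rest (horizontal distance between each of blue_cutter, collar12, red_cutter and tongue_stand below 0.006 m and z of blue_cutter in the frame of tongue_stand between 0.023 and 0.029 m and angle between each of blue_cutter, collar12, red_cutter, collar20, gold_cutter's own z axis and vertical below 0.08 rad and linear speed of each of blue_cutter, collar12, red_cutter, collar20, gold_cutter below 0.02 m/s and contact force between each of blue_cutter, collar12, red_cutter, collar20, gold_cutter and the fingers below 0.2 N and z of collar12 in the frame of tongue_stand between 0.043 and 0.049 m and z of red_cutter in the frame of tongue_stand between 0.055 and 0.061 m and horizontal distance between each of collar20, gold_cutter and groove_stand below 0.006 m and z of collar20 in the frame of groove_stand between 0.023 and 0.029 m and z of gold_cutter in the frame of groove_stand between 0.043 and 0.049 m); the robot touches nothing.
It fails at once if the spare 30 mm collar, the tape measure or the beech block is shifted by more than 30 mm (distance of any of collar30, tape_measure, beech_block from where it was at the start of the episode above 0.03 m).
It fails at once if a cutter or collar is dropped: it moves faster than 0.65 m/s (a fall of more than 20 mm) with the fingers off it ((linear speed of blue_cutter above 0.65 m/s and contact force between blue_cutter and the fingers below 0.1 N) or (linear speed of collar12 above 0.65 m/s and contact force between collar12 and the fingers below 0.1 N) or (linear speed of red_cutter above 0.65 m/s and contact force between red_cutter and the fingers below 0.1 N) or (linear speed of collar20 above 0.65 m/s and contact force between collar20 and the fingers below 0.1 N) or (linear speed of gold_cutter above 0.65 m/s and contact force between gold_cutter and the fingers below 0.1 N)).
It also fails if it takes over 120 s, if anything falls off the work surface, if the arm or the gripper's body presses on something with over 40 N, if the wrist force passes 120 N, or if a joint passes its speed limit or range.

## Working session

There is one attempt and no reset: what is moved stays moved. The work goes in short steps, Python scripts to look and compute and a tool call to move; the robot and the scene stay as the last step left them, time stands still between calls to the robot, and variables do not carry over. Pictures are saved under pics/ and viewed, at most 14 in all, crops included, and the job is handed in when it is done.

```bash
ls; mkdir -p pics
```

Run:
```python
from bench import r
import cv2,numpy as np
for n in("top","scene"):
    c=r.camera(n);cv2.imwrite(f"pics/{n}0.png",c["img"][:,:,::-1]);print(n,c["fx"],c["cx"],c["cy"],np.round(c["pose"],3).tolist())
s=r.read_state();print(s["time"],s["ee_pos"],s["eef_rot"],s["width"])
```

```text
pics
top 490.37065433201184 325.32565980995867 234.20530392812142 [[0.005, -0.995, 0.103, 0.462], [-1.0, -0.008, -0.023, 0.02], [0.024, -0.103, -0.994, 1.182], [0.0, 0.0, 0.0, 1.0]]
scene 436.4292773917273 319.43234764399904 230.14977434906785 [[-0.745, -0.397, 0.536, 0.034], [-0.667, 0.445, -0.598, 0.602], [-0.001, -0.803, -0.596, 0.634], [0.0, 0.0, 0.0, 1.0]]
0.1 [ 0.18626064 -0.59623174  0.22181897] [ 9.88560109e-01  1.50826005e-01 -1.22782764e-04 -6.41166222e-04] 0.08716580922849522
```

View pics/top0.png

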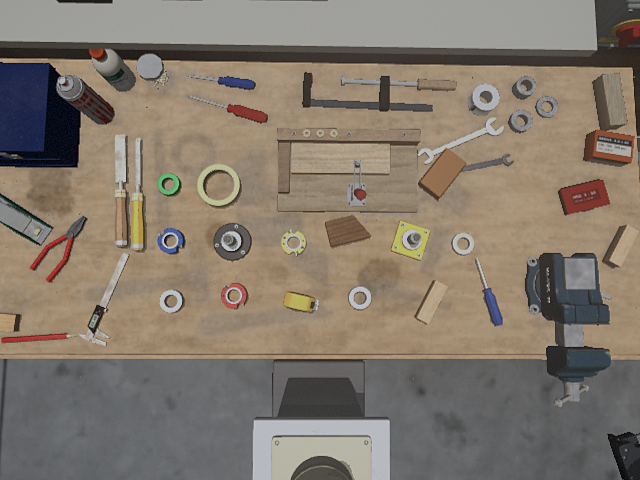

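View pics/scene0.png

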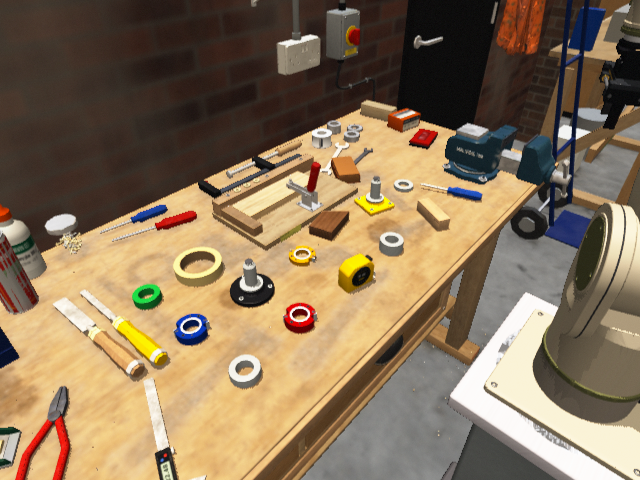

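Create h.py:
```python
from bench import r
import cv2,numpy as np
from scipy.optimize import least_squares
t=np.linspace(0,2*np.pi,60)
def proj(c,P):
    q=(np.asarray(P)-c["pose"][:3,3])@c["pose"][:3,:3]
    return np.c_[c["fx"]*q[:,0]/q[:,2]+c["cx"],c["fy"]*q[:,1]/q[:,2]+c["cy"]]
def ray(c,u,v,z):
    d=c["pose"][:3,:3]@[(u-c["cx"])/c["fx"],(v-c["cy"])/c["fy"],1];o=c["pose"][:3,3]
    return (o+d*(z-o[2])/d[2])[:2]
def hull(c,x,y,R,h,z0=0):
    P=[np.c_[x+R*np.cos(t),y+R*np.sin(t),0*t+z] for z in(z0,z0+h)]
    return cv2.convexHull(proj(c,np.vstack(P)).astype(np.float32))
def cen(H):
    m=cv2.moments(H);return np.array([m["m10"],m["m01"]])/m["m00"],m["m00"]
def fit(c,m,R,h,z0=0):
    """xy so that model silhouette centroid = centroid of filled mask; also area ratio"""
    k,_=cv2.findContours(m.astype(np.uint8),cv2.RETR_EXTERNAL,cv2.CHAIN_APPROX_NONE)
    f=np.zeros(m.shape,np.uint8);cv2.drawContours(f,[max(k,key=cv2.contourArea)],-1,1,-1)
    v,u=np.nonzero(f);g=np.array([u.mean(),v.mean()])
    s=least_squares(lambda p:cen(hull(c,*p,R,h,z0))[0]-g,ray(c,*g,z0+h/2)).x
    return s,f.sum()/cen(hull(c,*s,R,h,z0))[1],g
def tool(x,y,z=None,yaw=None):
    """shift in tool axes from measured pose to world target"""
    s=r.read_state();q=s["eef_rot"];a=2*np.arctan2(q[1],q[0])
    d=np.array([x,y])-s["ee_pos"][:2]
    print("yaw",a.round(4),"tool dx,dy",(d@[np.cos(a),np.sin(a)]).round(4),(d@[np.sin(a),-np.cos(a)]).round(4),"z",s["ee_pos"][2].round(4),"t",s["time"])
```

Run:
```python
from h import *
D=dict(blue_cutter=(.03,.02),red_cutter=(.03,.02),gold_cutter=(.03,.012),collar12=(.027,.012),collar20=(.027,.02),collar30=(.027,.03))
for n in("top","scene"):
    c=r.camera(n);cv2.imwrite(f"pics/{n}.png",c["img"][:,:,::-1])
    for k,(R,h) in D.items():
        for o in r.regions_of(n,k)[:4]:
            if o["p"]<.2:continue
            s,a,g=fit(c,o["pixels"],R,h);print(n,k,round(o["p"],2),g.round(1),s.round(4),"area",round(a,3))
    for k in("tongue_stand","groove_stand","tape_measure","beech_block"):
        for o in r.recognise(n,k)[:2]:
            print(n,k,round(o["p"],2),(np.array(o["position"])*[640,480]).round(1))
c=r.camera("top")["img"][:,:,::-1]
cr=lambda u,v:cv2.resize(c[v-26:v+26,u-26:u+26],(260,260),interpolation=cv2.INTER_CUBIC)
cv2.imwrite("pics/crop1.png",np.vstack([np.hstack([cr(171,241),cr(233,295),cr(293,242)]),np.hstack([cr(232,241),cr(411,239),cr(360,297)])]))
```

```text
top blue_cutter 0.94 [171.  241.1] [0.5645 0.3599] area 0.829
top red_cutter 0.94 [234.2 295. ] [0.4379 0.2069] area 0.948
top gold_cutter 0.64 [293.1 242.3] [0.564  0.0696] area 0.985
top collar12 0.84 [171.  301.1] [0.4228 0.3559] area 1.041
top collar12 0.84 [168.8 184.2] [0.7029 0.3716] area 1.019
top collar12 0.69 [359.3 297.6] [ 0.433  -0.0892] area 1.044
top collar12 0.64 [462.8 243.6] [ 0.564  -0.3409] area 0.898
top collar20 0.84 [171.  301.1] [0.4229 0.3547] area 0.984
top collar20 0.84 [168.8 184.2] [0.702  0.3703] area 0.952
top collar20 0.69 [359.3 297.6] [ 0.4331 -0.0887] area 1.018
top collar20 0.64 [462.8 243.6] [ 0.5636 -0.3396] area 0.845
top collar30 0.84 [171.  301.1] [0.4231 0.353 ] area 0.92
top collar30 0.84 [168.8 184.2] [0.7009 0.3686] area 0.88
top collar30 0.69 [359.3 297.6] [ 0.4333 -0.0881] area 0.987
top collar30 0.64 [462.8 243.6] [ 0.5631 -0.3379] area 0.786
top tongue_stand 0.7 [409.3 240.7]
top tape_measure 0.65 [299.1 303. ]
top beech_block 0.94 [432.5 303.2]
scene blue_cutter 0.91 [191.7 329.5] [0.5659 0.3599] area 0.98
scene red_cutter 0.7 [299.5 
[... 455 characters left out ...]
.3384] area 0.959
scene collar20 0.86 [244.8 371. ] [0.4247 0.3533] area 0.867
scene collar20 0.83 [390.8 244.3] [ 0.4362 -0.0924] area 1.122
scene collar20 0.82 [147.1 296.7] [0.7024 0.3699] area 0.99
scene collar20 0.66 [403.1 185.9] [ 0.5589 -0.3323] area 0.778
scene collar30 0.86 [244.8 371. ] [0.4214 0.3554] area 0.755
scene collar30 0.83 [390.8 244.3] [ 0.4329 -0.0867] area 0.928
scene collar30 0.82 [147.1 296.7] [0.6969 0.3718] area 0.83
scene collar30 0.66 [403.1 185.9] [ 0.5546 -0.3248] area 0.625
scene tongue_stand 0.65 [375.5 198.6]
scene groove_stand 0.64 [251.6 286.3]
scene tape_measure 0.69 [432.  214.6]
scene tape_measure 0.56 [354.9 269.7]
scene beech_block 0.84 [431.8 213.8]
```

View pics/crop1.png

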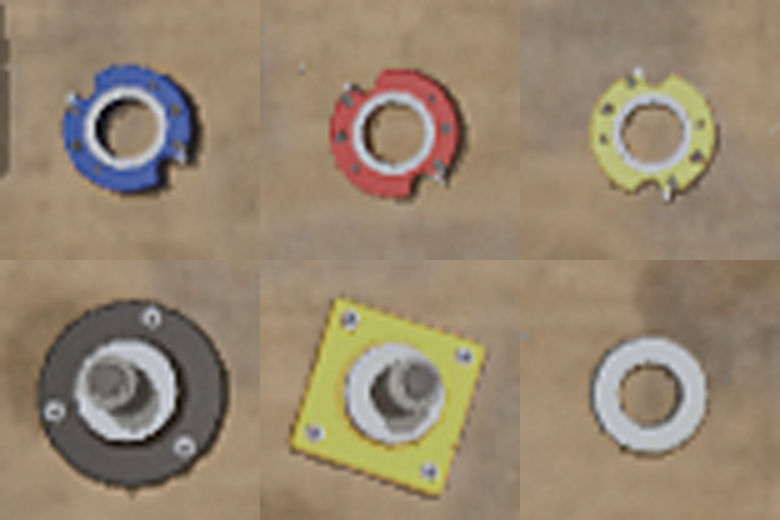

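Run:
```python
from h import *
for n,b,y in(("top",(205,260,215,270),(385,435,215,265)),("scene",(225,278,255,310),(350,398,170,220))):
    c=r.camera(n);I=c["img"].astype(int);hsv=cv2.cvtColor(c["img"],cv2.COLOR_RGB2HSV)
    m=np.zeros((480,640),np.uint8);s=np.s_[b[2]:b[3],b[0]:b[1]]
    m[s]=I[s].max(2)<105
    if n=="scene": m[:272]=m[:272]
    m=cv2.morphologyEx(m,cv2.MORPH_CLOSE,np.ones((3,3)))
    print(n,"black",fit(c,m,.045,.012))
    m=np.zeros((480,640),np.uint8);s=np.s_[y[2]:y[3],y[0]:y[1]]
    m[s]=(hsv[s][...,1]>120)&(hsv[s][...,2]>110)&(abs(hsv[s][...,0].astype(int)-28)<6)
    k,_=cv2.findContours(m,0,1);k=cv2.convexHull(max(k,key=cv2.contourArea));ctr=cen(k)[0]
    print(n,"yellow",cv2.minAreaRect(k),ctr,ray(c,*ctr,.010))
c=r.camera("scene")["img"][:,:,::-1]
cr=lambda u,v:cv2.resize(c[v-30:v+30,u-30:u+30],(260,260),interpolation=cv2.INTER_CUBIC)
cv2.imwrite("pics/crop2.png",np.vstack([np.hstack([cr(245,371),cr(391,244),cr(403,186)]),np.hstack([cr(250,285),cr(375,197),cr(302,255)])]))
```

```text
top black (array([0.5655077 , 0.21562698]), np.float64(0.9886088383078451), array([232.08953901, 241.29255319]))
top yellow ((410.1000061035156, 239.7000274658203), (32.25522994995117, 30.990318298339844), 18.434947967529297) [410.13646418 239.75446656] [ 0.57201185 -0.21213562]
scene black (array([0.56339422, 0.21632088]), np.float64(0.7724940839872899), array([252.11156187, 290.80730223]))
scene yellow ((373.8770751953125, 203.83563232421875), (38.315391540527344, 16.713708877563477), 3.0127875804901123) [373.72974006 202.56804281] [ 0.5691015  -0.20868396]
```

View pics/crop2.png

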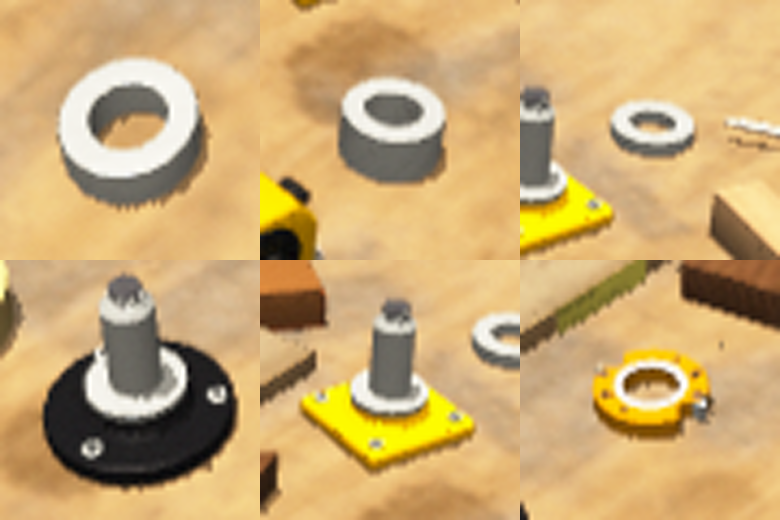

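Run:
```python
from h import *
c=r.camera("top");print("yellow tip",ray(c,416.6,236.6,.083),"black tip",ray(c,206+108/5,215+(378-260)/5,.083))
tool(.565,.360)
```

```text
yellow tip [ 0.57246328 -0.21247487] black tip [0.56469857 0.21326472]
yaw 0.3027 tool dx,dy 0.6466 -0.8002 z 0.2226 t 1.45
```

Careful with the scale: shifts go in shares of 0.8 m and turns go in shares of 2 rad. That gives: -0.8 m / 0.8 = -1, 0.647 m / 0.8 = 0.8088, -0.777 rad / 2 = -0.3885.

jog_arm --motion '[{"sx":0.4, "sy":-0.5, "sz":0.0375, "turn":-0.15, "jaw":0.087}, {"sx":0.4, "sy":-0.5, "sz":0.0375, "turn":-0.25, "jaw":0.087}, {"sx":0.4, "sy":-0.5, "sz":0.0375, "turn":-0.35, "jaw":0.087}, {"sx":0.4, "sy":-0.5, "sz":0.0375, "turn":-0.3885, "jaw":0.087}, {"sx":0.4, "sy":-0.5, "sz":0.0375, "turn":-0.3885, "jaw":0.087}, {"sx":0.4, "sy":-0.5, "sz":0.0375, "turn":-0.3885, "jaw":0.087}, {"sx":0.4, "sy":-0.5, "sz":0.0375, "turn":-0.3885, "jaw":0.087}, {"sx":0.4, "sy":-0.5, "sz":0.0375, "turn":-0.3885, "jaw":0.087}, {"sx":0.4, "sy":-0.5, "sz":0.0375, "turn":-0.3885, "jaw":0.087}, {"sx":0.8088, "sy":-1, "sz":0.0375, "turn":-0.3885, "jaw":0.087}, {"sx":0.8088, "sy":-1, "sz":0.0375, "turn":-0.3885, "jaw":0.087}, {"sx":0.8088, "sy":-1, "sz":0.0375, "turn":-0.3885, "jaw":0.087}]' --squeeze 20

```text
time: 2.65
ee_pos: [0.4059, -0.0369, 0.1956]
eef_rot: [0.858, 0.514, 0.0, 0.001]
ft_force: [1.7, -0.6, -0.8]
width: 0.0871
grip_force: 0.0
```

```bash
python3 -c "
from h import *
tool(.565,.360)"
```

```text
yaw 1.0796 tool dx,dy 0.425 -0.0469 z 0.1956 t 2.65
```

To row units: 0.4 m / 0.8 = 0.5, 0.38 m / 0.8 = 0.475.

jog_arm --motion '[{"sx":0.25, "sy":-0.0275, "sz":0.0375, "jaw":0.087}, {"sx":0.25, "sy":-0.0275, "sz":0.0375, "jaw":0.087}, {"sx":0.25, "sy":-0.0275, "sz":0.0375, "jaw":0.087}, {"sx":0.25, "sy":-0.0275, "sz":0.0375, "jaw":0.087}, {"sx":0.475, "sy":-0.0525, "sz":0.0875, "jaw":0.087}, {"sx":0.475, "sy":-0.0525, "sz":0.0875, "jaw":0.087}, {"sx":0.475, "sy":-0.0525, "sz":0.0875, "jaw":0.087}, {"sx":0.475, "sy":-0.0525, "sz":0.0875, "jaw":0.087}, {"sx":0.5, "sy":-0.055, "sz":0.1, "jaw":0.087}, {"sx":0.5, "sy":-0.055, "sz":0.1, "jaw":0.087}, {"sx":0.5, "sy":-0.055, "sz":0.1, "jaw":0.087}, {"sx":0.5, "sy":-0.055, "sz":0.1, "jaw":0.087}]'

```text
time: 3.85
ee_pos: [0.5557, 0.3336, 0.1157]
eef_rot: [0.858, 0.514, 0.0, 0.0]
ft_force: [0.2, -0.8, -0.1]
width: 0.0873
grip_force: 0.0
```

```bash
python3 -c "
from h import *
tool(.565,.360)
c=r.camera('scene');cv2.imwrite('pics/s1.png',c['img'][100:400,50:450,::-1].repeat(2,0).repeat(2,1))"
```

```text
yaw 1.0786 tool dx,dy 0.0277 -0.0043 z 0.1157 t 3.85
```

View pics/s1.png

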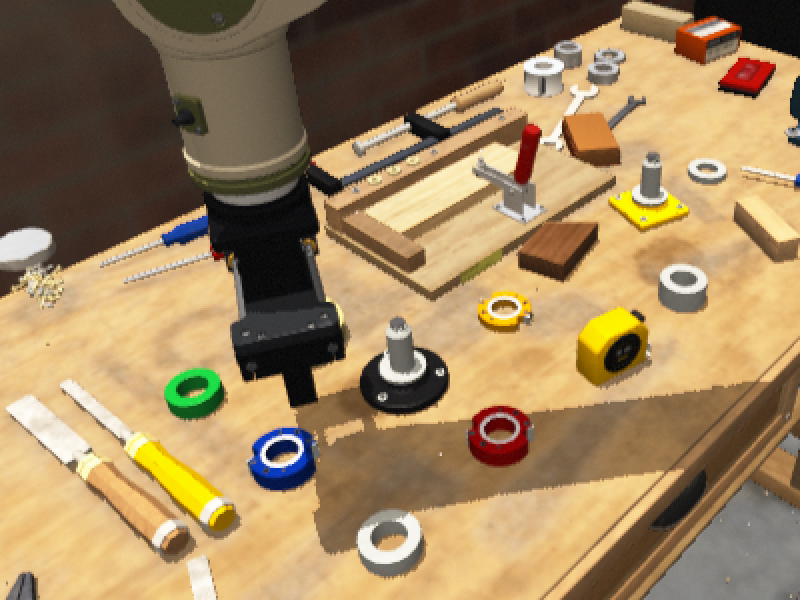

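To row units: 0.112 m / 0.8 = 0.14, 0.0277 m / 0.8 = 0.0346.

jog_arm --motion '[{"sx":0.0346, "sy":-0.0054, "sz":0.025, "jaw":0.087}, {"sx":0.0346, "sy":-0.0054, "sz":0.0625, "jaw":0.087}, {"sx":0.0346, "sy":-0.0054, "sz":0.1, "jaw":0.087}, {"sx":0.0346, "sy":-0.0054, "sz":0.125, "jaw":0.087}, {"sx":0.0346, "sy":-0.0054, "sz":0.14, "jaw":0.087}, {"sx":0.0346, "sy":-0.0054, "sz":0.14, "jaw":0.087}, {"sx":0.0346, "sy":-0.0054, "sz":0.14, "jaw":0.087}]'

```text
time: 4.6
ee_pos: [0.5651, 0.3613, 0.0045]
eef_rot: [0.858, 0.514, 0.001, -0.0]
ft_force: [0.0, 0.4, 0.1]
width: 0.0873
grip_force: 0.0
```

```bash
python3 -c "
from h import *
tool(.565,.360)"
```

```text
yaw 1.0793 tool dx,dy -0.0012 0.0005 z 0.0045 t 4.6
```

jog_arm --motion '[{"jaw":0.07}, {"jaw":0.06}, {"jaw":0.05}, {"jaw":0.05}, {"jaw":0.05}, {"jaw":0.05}, {"jaw":0.05}]' --squeeze 25

```text
time: 5.3
ee_pos: [0.5648, 0.3611, 0.0035]
eef_rot: [0.858, 0.514, 0.0, 0.0]
ft_force: [1.6, -1.6, 3.1]
width: 0.0582
grip_force: 25.0
```

```bash
python3 -c "
from h import *
tool(.565,.360)"
```

```text
yaw 1.0797 tool dx,dy -0.0008 0.0007 z 0.0035 t 5.3
```

To row units: -0.125 m / 0.8 = -0.1563, -0.06 m / 0.8 = -0.075.

jog_arm --motion '[{"sz":-0.025, "jaw":0.05}, {"sz":-0.075, "jaw":0.05}, {"sz":-0.125, "jaw":0.05}, {"sz":-0.1563, "jaw":0.05}, {"sz":-0.1563, "jaw":0.05}, {"sz":-0.1563, "jaw":0.05}]'

```text
time: 5.9
ee_pos: [0.5645, 0.3612, 0.1291]
eef_rot: [0.858, 0.514, 0.0, 0.0]
ft_force: [0.3, -0.7, -2.2]
width: 0.0583
grip_force: 25.0
```

```bash
python3 -c "
from h import *
tool(.571,-.211)
c=r.camera('scene');cv2.imwrite('pics/s2.png',cv2.resize(c['img'][150:350,100:300,::-1],(600,600)))"
```

```text
yaw 1.08 tool dx,dy -0.5016 0.2754 z 0.1291 t 5.9
```

View pics/s2.png

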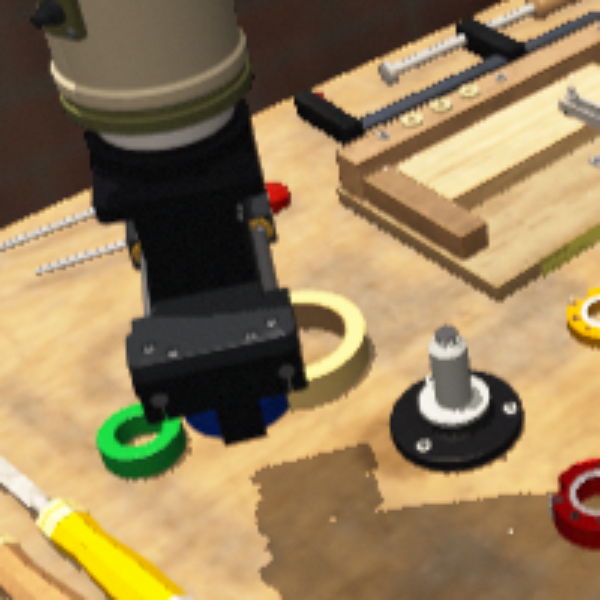

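To row units: -0.46 m / 0.8 = -0.575, -0.36 m / 0.8 = -0.45.

jog_arm --motion '[{"sx":-0.05, "sy":0.0275, "jaw":0.05}, {"sx":-0.1, "sy":0.055, "jaw":0.05}, {"sx":-0.15, "sy":0.0825, "jaw":0.05}, {"sx":-0.2, "sy":0.11, "jaw":0.05}, {"sx":-0.25, "sy":0.1375, "jaw":0.05}, {"sx":-0.3, "sy":0.165, "jaw":0.05}, {"sx":-0.35, "sy":0.1925, "jaw":0.05}, {"sx":-0.4, "sy":0.22, "jaw":0.05}, {"sx":-0.45, "sy":0.2475, "jaw":0.05}, {"sx":-0.5, "sy":0.275, "jaw":0.05}, {"sx":-0.5375, "sy":0.295, "jaw":0.05}, {"sx":-0.575, "sy":0.315, "jaw":0.05}]'

```text
time: 7.15
ee_pos: [0.5687, -0.1652, 0.1269]
eef_rot: [0.858, 0.514, -0.001, -0.001]
ft_force: [1.4, 0.8, -2.2]
width: 0.0582
grip_force: 25.0
```

jog_arm --motion '[{"sx":-0.025, "sy":0.0138, "jaw":0.05}, {"sx":-0.0438, "sy":0.025, "jaw":0.05}, {"sx":-0.0525, "sy":0.0294, "jaw":0.05}, {"sx":-0.0525, "sy":0.0294, "jaw":0.05}, {"sx":-0.0525, "sy":0.0294, "jaw":0.05}, {"sx":-0.0525, "sy":0.0294, "jaw":0.05}]'

```text
time: 7.75
ee_pos: [0.5711, -0.2097, 0.1284]
eef_rot: [0.857, 0.515, 0.0, -0.0]
ft_force: [0.0, -0.5, -1.7]
width: 0.0581
grip_force: 25.0
```

```bash
python3 -c "
from h import *
tool(.572,-.212)
c=r.camera('top');cv2.imwrite('pics/t3.png',np.hstack([cv2.resize(c['img'][190:290,360:460,::-1],(400,400)),cv2.resize(r.camera('scene')['img'][130:230,320:420,::-1],(400,400))]))"
```

```text
yaw 1.0821 tool dx,dy -0.0016 0.0019 z 0.1284 t 7.75
```

View pics/t3.png

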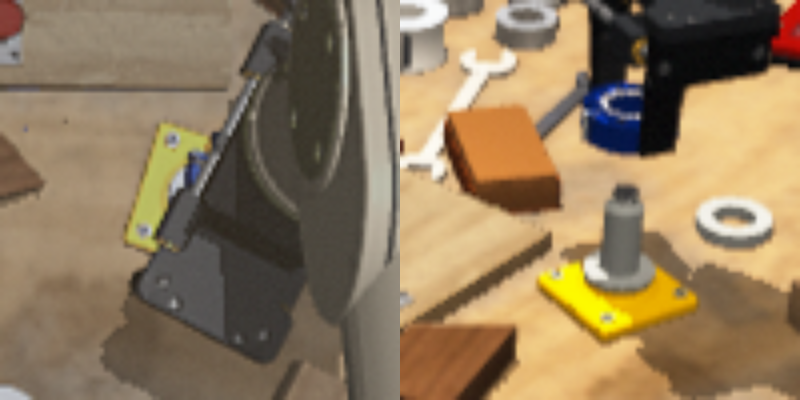

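To row units: 0.048 m / 0.8 = 0.06, 0.046 m / 0.8 = 0.0575.

jog_arm --motion '[{"sx":-0.002, "sy":0.0024, "sz":0.0125, "jaw":0.05}, {"sx":-0.002, "sy":0.0024, "sz":0.0313, "jaw":0.05}, {"sx":-0.002, "sy":0.0024, "sz":0.0438, "jaw":0.05}, {"sx":-0.002, "sy":0.0024, "sz":0.05, "jaw":0.05}, {"sx":-0.002, "sy":0.0024, "sz":0.0538, "jaw":0.05}, {"sx":-0.002, "sy":0.0024, "sz":0.0575, "jaw":0.05}, {"sx":-0.002, "sy":0.0024, "sz":0.06, "jaw":0.05}, {"sx":-0.002, "sy":0.0024, "sz":0.06, "jaw":0.05}]'

```text
time: 8.65
ee_pos: [0.5718, -0.2139, 0.0803]
eef_rot: [0.858, 0.514, 0.0, 0.0]
ft_force: [-1.3, -0.1, -2.1]
width: 0.0585
grip_force: 25.0
```

```bash
python3 -c "
from h import *
tool(.572,-.212)"
```

```text
yaw 1.0798 tool dx,dy 0.0018 -0.0007 z 0.0803 t 8.65
```

To row units: 0.012 m / 0.8 = 0.015, 0.009 m / 0.8 = 0.0113.

jog_arm --motion '[{"sx":0.0013, "sz":0.0038, "jaw":0.05}, {"sx":0.0013, "sz":0.0075, "jaw":0.05}, {"sx":0.0013, "sz":0.0113, "jaw":0.05}, {"sx":0.0013, "sz":0.015, "jaw":0.05}, {"sx":0.0013, "sz":0.015, "jaw":0.05}, {"sx":0.0013, "sz":0.015, "jaw":0.05}]'

```text
time: 9.25
ee_pos: [0.5722, -0.2129, 0.0682]
eef_rot: [0.858, 0.514, -0.0, -0.0]
ft_force: [0.2, 0.1, -2.3]
width: 0.0581
grip_force: 25.0
```

```bash
python3 -c "
from h import *
for i in range(4):
  r.camera('top');tool(.572,-.212);print(r.read_state()['ft_force'])"
```

```text
yaw 1.0798 tool dx,dy 0.0007 -0.0007 z 0.0684 t 9.3
[-0.19750277  0.48307588 -0.54998793]
yaw 1.0798 tool dx,dy 0.0007 -0.0007 z 0.0684 t 9.35
[-0.4292972  -0.07641186 -2.04185833]
yaw 1.0798 tool dx,dy 0.0007 -0.0007 z 0.0685 t 9.4
[ 0.23917782  0.17525536 -1.65051755]
yaw 1.0797 tool dx,dy 0.0007 -0.0007 z 0.0685 t 9.45
[-0.17478071 -1.12464972 -1.65225748]
```

To row units: 0.039 m / 0.8 = 0.0488, 0.037 m / 0.8 = 0.0463.

jog_arm --motion '[{"sz":0.01, "jaw":0.05}, {"sz":0.02, "jaw":0.05}, {"sz":0.03, "jaw":0.05}, {"sz":0.0375, "jaw":0.05}, {"sz":0.0425, "jaw":0.05}, {"sz":0.0463, "jaw":0.05}, {"sz":0.0488, "jaw":0.05}, {"sz":0.0488, "jaw":0.05}, {"sz":0.0488, "jaw":0.05}]'

```text
time: 10.35
ee_pos: [0.5724, -0.213, 0.0295]
eef_rot: [0.858, 0.514, 0.0, 0.0]
ft_force: [0.0, 0.2, -1.2]
width: 0.0582
grip_force: 25.0
```

To row units: 0.0015 m / 0.8 = 0.0019, 0.001 m / 0.8 = 0.0013.

jog_arm --motion '[{"sz":0.0013, "jaw":0.05}, {"sz":0.0019, "jaw":0.05}, {"sz":0.0019, "jaw":0.05}]'

```text
time: 10.65
ee_pos: [0.5724, -0.213, 0.0294]
eef_rot: [0.858, 0.514, -0.0, 0.0]
ft_force: [-7.4, 1.9, 15.1]
width: 0.058
grip_force: 25.0
```

jog_arm --motion '[{"jaw":0.062}, {"jaw":0.068}, {"jaw":0.076}, {"jaw":0.078}, {"jaw":0.078}]'

```text
time: 11.15
ee_pos: [0.5722, -0.2129, 0.0277]
eef_rot: [0.858, 0.514, 0.0, -0.0]
ft_force: [0.1, 0.3, -0.2]
width: 0.0765
grip_force: 0.0
```

```bash
python3 -c "
from h import *
tool(.572,-.213)"
```

```text
yaw 1.0798 tool dx,dy -0.0002 -0.0002 z 0.0277 t 11.15
```

To row units: -0.1161 m / 0.8 = -0.1451, -0.09 m / 0.8 = -0.1125.

jog_arm --motion '[{"sz":-0.0375, "jaw":0.078}, {"sz":-0.0875, "jaw":0.082}, {"sz":-0.1125, "jaw":0.087}, {"sx":-0.05, "sy":0.0225, "sz":-0.1125, "jaw":0.087}, {"sx":-0.1, "sy":0.045, "sz":-0.1, "jaw":0.087}, {"sx":-0.1451, "sy":0.0653, "sz":-0.075, "jaw":0.087}, {"sx":-0.1451, "sy":0.0653, "sz":-0.025, "jaw":0.087}, {"sx":-0.1451, "sy":0.0653, "sz":0.0125, "jaw":0.087}, {"sx":-0.1451, "sy":0.0653, "sz":0.025, "jaw":0.087}, {"sx":-0.1451, "sy":0.0653, "sz":0.0309, "jaw":0.087}, {"sx":-0.1451, "sy":0.0653, "sz":0.0309, "jaw":0.087}, {"sx":-0.1451, "sy":0.0653, "sz":0.0309, "jaw":0.087}]'

```text
time: 12.35
ee_pos: [0.5646, -0.3402, 0.0049]
eef_rot: [0.858, 0.514, 0.001, 0.001]
ft_force: [-0.4, -0.7, 0.0]
width: 0.0873
grip_force: 0.0
```

```bash
python3 -c "
from h import *
tool(.5635,-.340)"
```

```text
yaw 1.0801 tool dx,dy -0.0004 -0.001 z 0.0049 t 12.35
```

jog_arm --motion '[{"jaw":0.07}, {"jaw":0.06}, {"jaw":0.045}, {"jaw":0.045}, {"jaw":0.045}, {"jaw":0.045}, {"jaw":0.045}]'

```text
time: 13.05
ee_pos: [0.5635, -0.34, 0.0032]
eef_rot: [0.858, 0.514, -0.0, 0.0]
ft_force: [-0.1, -0.0, 0.5]
width: 0.053
grip_force: 25.0
```

```bash
python3 -c "
from h import *
tool(.572,-.213)
c=r.camera('scene');cv2.imwrite('pics/s4.png',np.hstack([cv2.resize(c['img'][130:230,320:440,::-1],(480,400))]))"
```

```text
yaw 1.0798 tool dx,dy 0.116 -0.0524 z 0.0032 t 13.05
```

View pics/s4.png

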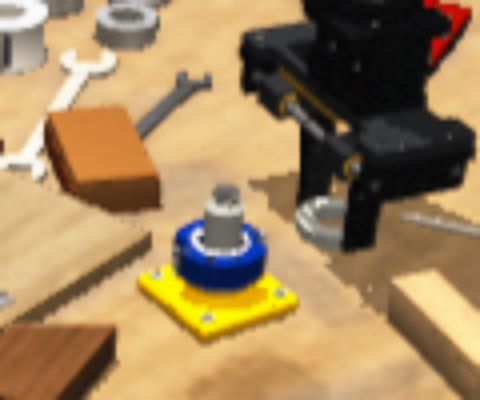

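To row units: 0.116 m / 0.8 = 0.145, -0.0524 m / 0.8 = -0.0655.

jog_arm --motion '[{"sz":-0.05, "jaw":0.045}, {"sz":-0.1, "jaw":0.045}, {"sz":-0.1375, "jaw":0.045}, {"sx":0.0375, "sy":-0.0169, "sz":-0.1375, "jaw":0.045}, {"sx":0.075, "sy":-0.0339, "sz":-0.1375, "jaw":0.045}, {"sx":0.1125, "sy":-0.0508, "sz":-0.1375, "jaw":0.045}, {"sx":0.1375, "sy":-0.0621, "sz":-0.1375, "jaw":0.045}, {"sx":0.145, "sy":-0.0655, "sz":-0.1375, "jaw":0.045}, {"sx":0.145, "sy":-0.0655, "sz":-0.1313, "jaw":0.045}, {"sx":0.145, "sy":-0.0655, "sz":-0.1188, "jaw":0.045}, {"sx":0.145, "sy":-0.0655, "sz":-0.1125, "jaw":0.045}, {"sx":0.145, "sy":-0.0655, "sz":-0.1125, "jaw":0.045}]'

```text
time: 14.3
ee_pos: [0.571, -0.214, 0.0915]
eef_rot: [0.858, 0.513, -0.001, -0.001]
ft_force: [-1.1, 0.3, -0.1]
width: 0.053
grip_force: 25.0
```

```bash
python3 -c "
from h import *
tool(.5722,-.213)"
```

```text
yaw 1.0781 tool dx,dy 0.0015 0.0006 z 0.0915 t 14.3
```

To row units: 0.024 m / 0.8 = 0.03, 0.02 m / 0.8 = 0.025.

jog_arm --motion '[{"sz":0.005, "jaw":0.045}, {"sz":0.01, "jaw":0.045}, {"sz":0.015, "jaw":0.045}, {"sz":0.02, "jaw":0.045}, {"sz":0.025, "jaw":0.045}, {"sz":0.03, "jaw":0.045}, {"sz":0.03, "jaw":0.045}]'

```text
time: 15.0
ee_pos: [0.5716, -0.2128, 0.0684]
eef_rot: [0.858, 0.514, -0.0, -0.0]
ft_force: [-0.4, -0.6, -0.8]
width: 0.0532
grip_force: 25.0
```

```bash
python3 -c "
from h import *
tool(.5722,-.213)"
```

```text
yaw 1.0799 tool dx,dy 0.0001 0.0006 z 0.0684 t 15.0
```

To row units: 0.0205 m / 0.8 = 0.0256, 0.019 m / 0.8 = 0.0238.

jog_arm --motion '[{"sz":0.0063, "jaw":0.045}, {"sz":0.0125, "jaw":0.045}, {"sz":0.0175, "jaw":0.045}, {"sz":0.0213, "jaw":0.045}, {"sz":0.0238, "jaw":0.045}, {"sz":0.0256, "jaw":0.045}, {"sz":0.0256, "jaw":0.045}]'

```text
time: 15.7
ee_pos: [0.572, -0.2129, 0.0491]
eef_rot: [0.858, 0.514, -0.0, 0.0]
ft_force: [-2.9, 1.7, 2.9]
width: 0.0531
grip_force: 25.0
```

jog_arm --motion '[{"jaw":0.058}, {"jaw":0.068}, {"jaw":0.076}, {"jaw":0.078}, {"jaw":0.078}]'

```text
time: 16.2
ee_pos: [0.572, -0.213, 0.0486]
eef_rot: [0.858, 0.514, 0.0, 0.0]
ft_force: [0.1, 0.5, 0.0]
width: 0.0764
grip_force: 0.0
```

```bash
python3 -c "
from h import *
tool(.438,.2073)"
```

```text
yaw 1.0797 tool dx,dy 0.3074 -0.3164 z 0.0486 t 16.2
```

To row units: -0.3 m / 0.8 = -0.375, -0.216 m / 0.8 = -0.27, 0.05 rad / 2 = 0.025.

jog_arm --motion '[{"sz":-0.05, "jaw":0.08}, {"sz":-0.0938, "jaw":0.087}, {"sx":0.0375, "sy":-0.0388, "sz":-0.0938, "turn":0.025, "jaw":0.087}, {"sx":0.075, "sy":-0.0775, "sz":-0.0938, "turn":0.05, "jaw":0.087}, {"sx":0.1125, "sy":-0.1163, "sz":-0.0938, "turn":0.075, "jaw":0.087}, {"sx":0.15, "sy":-0.155, "sz":-0.0938, "turn":0.1, "jaw":0.087}, {"sx":0.1875, "sy":-0.1938, "sz":-0.0938, "turn":0.125, "jaw":0.087}, {"sx":0.225, "sy":-0.2313, "sz":-0.0938, "turn":0.14, "jaw":0.087}, {"sx":0.2625, "sy":-0.27, "sz":-0.0938, "turn":0.14, "jaw":0.087}, {"sx":0.3, "sy":-0.3088, "sz":-0.0938, "turn":0.14, "jaw":0.087}, {"sx":0.3375, "sy":-0.3475, "sz":-0.0938, "turn":0.14, "jaw":0.087}, {"sx":0.3625, "sy":-0.375, "sz":-0.0938, "turn":0.14, "jaw":0.087}]'

```text
time: 17.4
ee_pos: [0.443, 0.1871, 0.1239]
eef_rot: [0.921, 0.39, 0.0, 0.0]
ft_force: [0.8, 0.2, -0.5]
width: 0.0869
grip_force: 0.0
```

jog_arm --motion '[{"sx":0.0218, "sy":-0.0205, "sz":0.025, "jaw":0.087}, {"sx":0.0218, "sy":-0.0205, "sz":0.0375, "jaw":0.087}, {"sx":0.0218, "sy":-0.0205, "sz":0.0375, "jaw":0.087}, {"sx":0.0218, "sy":-0.0205, "sz":0.0375, "jaw":0.087}]'

```text
time: 17.8
ee_pos: [0.4447, 0.2073, 0.0936]
eef_rot: [0.921, 0.389, -0.0, 0.0]
ft_force: [0.0, -0.5, 0.2]
width: 0.0869
grip_force: 0.0
```

```bash
python3 -c "
from h import *
tool(.438,.2073)"
```

```text
yaw 0.7988 tool dx,dy -0.0047 -0.0048 z 0.0936 t 17.8
```

To row units: 0.0905 m / 0.8 = 0.1131, 0.08 m / 0.8 = 0.1.

jog_arm --motion '[{"sx":-0.0059, "sy":-0.006, "sz":0.0375, "jaw":0.087}, {"sx":-0.0059, "sy":-0.006, "sz":0.075, "jaw":0.087}, {"sx":-0.0059, "sy":-0.006, "sz":0.1, "jaw":0.087}, {"sx":-0.0059, "sy":-0.006, "sz":0.1131, "jaw":0.087}, {"sx":-0.0059, "sy":-0.006, "sz":0.1131, "jaw":0.087}, {"sx":-0.0059, "sy":-0.006, "sz":0.1131, "jaw":0.087}]'

```text
time: 18.4
ee_pos: [0.4386, 0.2081, 0.0041]
eef_rot: [0.921, 0.389, 0.001, 0.0]
ft_force: [0.3, 0.3, -0.0]
width: 0.0869
grip_force: 0.0
```

```bash
python3 -c "
from h import *
tool(.438,.2073)"
```

```text
yaw 0.7991 tool dx,dy -0.001 0.0001 z 0.0041 t 18.4
```

jog_arm --motion '[{"jaw":0.07}, {"jaw":0.06}, {"jaw":0.05}, {"jaw":0.05}, {"jaw":0.05}, {"jaw":0.05}, {"jaw":0.05}]'

```text
time: 19.1
ee_pos: [0.4379, 0.2082, 0.0032]
eef_rot: [0.921, 0.389, 0.0, 0.0]
ft_force: [-1.0, -1.0, 5.3]
width: 0.0582
grip_force: 25.0
```

```bash
python3 -c "
from h import *
tool(.572,-.213)"
```

```text
yaw 0.7999 tool dx,dy -0.2087 0.3897 z 0.0032 t 19.1
```

To row units: 0.317 m / 0.8 = 0.3963, -0.125 m / 0.8 = -0.1563.

jog_arm --motion '[{"sz":-0.0375, "jaw":0.05}, {"sz":-0.0875, "jaw":0.05}, {"sz":-0.1375, "jaw":0.05}, {"sx":-0.0125, "sy":0.0238, "sz":-0.1563, "jaw":0.05}, {"sx":-0.0375, "sy":0.07, "sz":-0.1563, "jaw":0.05}, {"sx":-0.0625, "sy":0.1163, "sz":-0.1563, "jaw":0.05}, {"sx":-0.0875, "sy":0.1638, "sz":-0.1563, "jaw":0.05}, {"sx":-0.1125, "sy":0.21, "sz":-0.1563, "jaw":0.05}, {"sx":-0.1375, "sy":0.2563, "sz":-0.1563, "jaw":0.05}, {"sx":-0.1625, "sy":0.3038, "sz":-0.1563, "jaw":0.05}, {"sx":-0.1875, "sy":0.35, "sz":-0.1563, "jaw":0.05}, {"sx":-0.2125, "sy":0.3963, "sz":-0.1563, "jaw":0.05}]'

```text
time: 20.3
ee_pos: [0.5466, -0.1365, 0.1275]
eef_rot: [0.921, 0.389, -0.0, -0.0]
ft_force: [0.8, 0.6, -1.5]
width: 0.0582
grip_force: 25.0
```

jog_arm --motion '[{"sx":-0.025, "sy":0.0463, "jaw":0.05}, {"sx":-0.04, "sy":0.075, "jaw":0.05}, {"sx":-0.0484, "sy":0.0909, "jaw":0.05}, {"sx":-0.0484, "sy":0.0909, "jaw":0.05}, {"sx":-0.0484, "sy":0.0909, "jaw":0.05}, {"sx":-0.0484, "sy":0.0909, "jaw":0.05}]'

```text
time: 20.9
ee_pos: [0.5718, -0.2108, 0.1283]
eef_rot: [0.921, 0.391, 0.0, -0.0]
ft_force: [-0.1, 0.7, -2.2]
width: 0.0585
grip_force: 25.0
```

```bash
python3 -c "
from h import *
tool(.572,-.213)"
```

```text
yaw 0.8025 tool dx,dy -0.0015 0.0016 z 0.1283 t 20.9
```

To row units: 0.06 m / 0.8 = 0.075, 0.058 m / 0.8 = 0.0725.

jog_arm --motion '[{"sz":0.0125, "jaw":0.05}, {"sz":0.025, "jaw":0.05}, {"sz":0.0375, "jaw":0.05}, {"sz":0.0463, "jaw":0.05}, {"sz":0.0525, "jaw":0.05}, {"sz":0.0575, "jaw":0.05}, {"sz":0.0625, "jaw":0.05}, {"sz":0.0675, "jaw":0.05}, {"sz":0.0725, "jaw":0.05}, {"sz":0.075, "jaw":0.05}, {"sz":0.075, "jaw":0.05}]'

```text
time: 22.0
ee_pos: [0.5717, -0.2131, 0.0678]
eef_rot: [0.921, 0.389, -0.0, -0.0]
ft_force: [-0.2, 0.1, -2.2]
width: 0.058
grip_force: 25.0
```

```bash
python3 -c "
from h import *
tool(.572,-.213)"
```

```text
yaw 0.7998 tool dx,dy 0.0003 0.0002 z 0.0678 t 22.0
```

To row units: 0.0075 m / 0.8 = 0.0094, 0.0065 m / 0.8 = 0.0081.

jog_arm --motion '[{"sz":0.0038, "jaw":0.05}, {"sz":0.0063, "jaw":0.05}, {"sz":0.0081, "jaw":0.05}, {"sz":0.0094, "jaw":0.05}, {"sz":0.0094, "jaw":0.05}]'

```text
time: 22.5
ee_pos: [0.5719, -0.2131, 0.0613]
eef_rot: [0.921, 0.389, -0.0, 0.0]
ft_force: [-3.0, 1.6, 4.3]
width: 0.0585
grip_force: 25.0
```

jog_arm --motion '[{"jaw":0.062}, {"jaw":0.068}, {"jaw":0.076}, {"jaw":0.078}, {"jaw":0.078}]'

```text
time: 23.0
ee_pos: [0.5719, -0.2131, 0.0606]
eef_rot: [0.921, 0.389, 0.0, 0.0]
ft_force: [-0.0, 0.9, -0.5]
width: 0.0766
grip_force: 0.0
```

jog_arm --motion '[{"sz":-0.0375, "jaw":0.08}, {"sz":-0.075, "jaw":0.087}, {"sx":-0.0375, "sz":-0.075, "jaw":0.087}, {"sx":-0.075, "sz":-0.075, "jaw":0.087}, {"sx":-0.075, "sz":-0.075, "jaw":0.087}]'

```text
time: 23.5
ee_pos: [0.5273, -0.2605, 0.1204]
eef_rot: [0.922, 0.387, -0.001, 0.001]
ft_force: [-0.2, -0.3, -0.6]
width: 0.087
grip_force: 0.0
```

```bash
python3 -c "
from h import *
tool(.4235,.354)
c=r.camera('scene');cv2.imwrite('pics/s5.png',np.hstack([cv2.resize(c['img'][130:230,320:420,::-1],(400,400))]))"
```

```text
yaw 0.7942 tool dx,dy 0.3655 -0.5047 z 0.1204 t 23.5
```

View pics/s5.png

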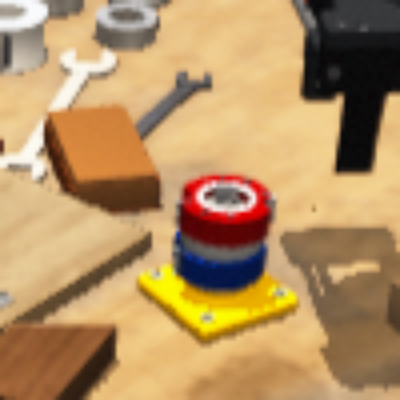

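To row units: -0.415 m / 0.8 = -0.5188, -0.38 m / 0.8 = -0.475.

jog_arm --motion '[{"sx":0.0313, "sy":-0.0438, "jaw":0.087}, {"sx":0.0625, "sy":-0.0863, "jaw":0.087}, {"sx":0.0938, "sy":-0.13, "jaw":0.087}, {"sx":0.125, "sy":-0.1725, "jaw":0.087}, {"sx":0.1563, "sy":-0.2163, "jaw":0.087}, {"sx":0.1875, "sy":-0.2588, "jaw":0.087}, {"sx":0.2188, "sy":-0.3025, "jaw":0.087}, {"sx":0.25, "sy":-0.345, "jaw":0.087}, {"sx":0.2813, "sy":-0.3888, "jaw":0.087}, {"sx":0.3125, "sy":-0.4325, "jaw":0.087}, {"sx":0.3438, "sy":-0.475, "jaw":0.087}, {"sx":0.375, "sy":-0.5188, "jaw":0.087}]'

```text
time: 24.75
ee_pos: [0.4408, 0.2507, 0.1208]
eef_rot: [0.921, 0.39, 0.0, -0.0]
ft_force: [1.2, 0.3, 0.8]
width: 0.0873
grip_force: 0.0
```

jog_arm --motion '[{"sx":0.0313, "sy":-0.0438, "jaw":0.087}, {"sx":0.0625, "sy":-0.0875, "jaw":0.087}, {"sx":0.0788, "sy":-0.1084, "sz":0.025, "jaw":0.087}, {"sx":0.0788, "sy":-0.1084, "sz":0.0625, "jaw":0.087}, {"sx":0.0788, "sy":-0.1084, "sz":0.075, "jaw":0.087}, {"sx":0.0788, "sy":-0.1084, "sz":0.075, "jaw":0.087}, {"sx":0.0788, "sy":-0.1084, "sz":0.075, "jaw":0.087}]'

```text
time: 25.45
ee_pos: [0.4236, 0.354, 0.0615]
eef_rot: [0.921, 0.389, 0.0, -0.0]
ft_force: [0.9, 0.4, 0.7]
width: 0.0873
grip_force: 0.0
```

```bash
python3 -c "
from h import *
tool(.4235,.354)"
```

```text
yaw 0.7993 tool dx,dy -0.0 -0.0001 z 0.0615 t 25.45
```

To row units: 0.058 m / 0.8 = 0.0725, 0.05 m / 0.8 = 0.0625.

jog_arm --motion '[{"sz":0.0375, "jaw":0.087}, {"sz":0.0625, "jaw":0.087}, {"sz":0.0725, "jaw":0.087}, {"sz":0.0725, "jaw":0.087}, {"sz":0.0725, "jaw":0.087}, {"sz":0.0725, "jaw":0.07}, {"sz":0.0725, "jaw":0.06}, {"sz":0.0725, "jaw":0.045}, {"sz":0.0725, "jaw":0.045}, {"sz":0.0725, "jaw":0.045}, {"sz":0.0725, "jaw":0.045}, {"sz":0.0725, "jaw":0.045}]'

```text
time: 26.65
ee_pos: [0.4232, 0.3539, 0.0026]
eef_rot: [0.921, 0.389, 0.0, 0.0]
ft_force: [-0.1, 0.4, 2.4]
width: 0.0532
grip_force: 25.0
```

```bash
python3 -c "
from h import *
tool(.565,.2155)"
```

```text
yaw 0.7999 tool dx,dy -0.0004 0.1981 z 0.0026 t 26.65
```

jog_arm --motion '[{"sz":-0.0375, "jaw":0.045}, {"sz":-0.0875, "jaw":0.045}, {"sz":-0.1375, "jaw":0.045}, {"sy":0.0375, "sz":-0.15, "jaw":0.045}, {"sy":0.0813, "sz":-0.15, "jaw":0.045}, {"sy":0.125, "sz":-0.15, "jaw":0.045}, {"sy":0.1688, "sz":-0.15, "jaw":0.045}, {"sy":0.2063, "sz":-0.15, "jaw":0.045}, {"sx":-0.001, "sy":0.2313, "sz":-0.15, "jaw":0.045}, {"sx":-0.001, "sy":0.2471, "sz":-0.15, "jaw":0.045}, {"sx":-0.001, "sy":0.2471, "sz":-0.15, "jaw":0.045}, {"sx":-0.001, "sy":0.2471, "sz":-0.15, "jaw":0.045}]'

```text
time: 27.85
ee_pos: [0.5635, 0.2166, 0.1225]
eef_rot: [0.921, 0.39, -0.0, -0.0]
ft_force: [-0.1, 1.1, -1.0]
width: 0.053
grip_force: 25.0
```

jog_arm --motion '[{"sz":0.0125, "jaw":0.045}, {"sz":0.025, "jaw":0.045}, {"sz":0.035, "jaw":0.045}, {"sz":0.0425, "jaw":0.045}, {"sz":0.0475, "jaw":0.045}, {"sz":0.0525, "jaw":0.045}, {"sz":0.0563, "jaw":0.045}, {"sz":0.0563, "jaw":0.045}]'

```text
time: 28.65
ee_pos: [0.5643, 0.2154, 0.0773]
eef_rot: [0.921, 0.389, -0.0, 0.0]
ft_force: [0.3, 0.7, -1.4]
width: 0.0532
grip_force: 25.0
```

```bash
python3 -c "
from h import *
tool(.565,.215)"
```

```text
yaw 0.7997 tool dx,dy 0.0002 0.0007 z 0.0773 t 28.65
```

To row units: 0.01 m / 0.8 = 0.0125, 0.008 m / 0.8 = 0.01.

jog_arm --motion '[{"sz":0.0025, "jaw":0.045}, {"sz":0.005, "jaw":0.045}, {"sz":0.0075, "jaw":0.045}, {"sz":0.01, "jaw":0.045}, {"sz":0.0125, "jaw":0.045}, {"sz":0.0125, "jaw":0.045}, {"sz":0.0125, "jaw":0.045}]'

```text
time: 29.35
ee_pos: [0.5644, 0.2155, 0.0675]
eef_rot: [0.921, 0.389, -0.0, 0.0]
ft_force: [-0.3, -0.4, -1.7]
width: 0.053
grip_force: 25.0
```

```bash
python3 -c "
from h import *
for i in range(3): r.camera('top');print(r.read_state()['ft_force'])
tool(.565,.215)"
```

```text
[-0.66230522 -0.21361034 -2.10219389]
[ 0.12648119 -0.68309011 -1.72791653]
[ 0.34762241  1.07525284 -1.42734637]
yaw 0.7999 tool dx,dy -0.0 0.0008 z 0.0677 t 29.5
```

Careful with the scale: shifts go in shares of 0.8 m and turns go in shares of 2 rad. That gives: 0.04 m / 0.8 = 0.05, 0.039 m / 0.8 = 0.0488.

jog_arm --motion '[{"sz":0.01, "jaw":0.045}, {"sz":0.02, "jaw":0.045}, {"sz":0.03, "jaw":0.045}, {"sz":0.0375, "jaw":0.045}, {"sz":0.0425, "jaw":0.045}, {"sz":0.0463, "jaw":0.045}, {"sz":0.0488, "jaw":0.045}, {"sz":0.05, "jaw":0.045}, {"sz":0.05, "jaw":0.045}]'

```text
time: 30.4
ee_pos: [0.5645, 0.2155, 0.0286]
eef_rot: [0.921, 0.389, 0.0, 0.0]
ft_force: [-5.0, -3.3, 8.8]
width: 0.0531
grip_force: 25.0
```

jog_arm --motion '[{"jaw":0.062}, {"jaw":0.068}, {"jaw":0.076}, {"jaw":0.078}, {"jaw":0.078}]'

```text
time: 30.9
ee_pos: [0.5645, 0.2155, 0.0275]
eef_rot: [0.921, 0.389, 0.0, 0.0]
ft_force: [-1.2, -0.3, 0.2]
width: 0.0767
grip_force: 0.0
```

```bash
python3 -c "
from h import *
tool(.5645,.0695)"
```

```text
yaw 0.7998 tool dx,dy -0.1047 0.1018 z 0.0275 t 30.9
```

To row units: -0.1047 m / 0.8 = -0.1309, 0.1018 m / 0.8 = 0.1273, 0.57 rad / 2 = 0.285.

jog_arm --motion '[{"sz":-0.05, "jaw":0.08}, {"sz":-0.1, "jaw":0.087}, {"sz":-0.1125, "turn":0.05, "jaw":0.087}, {"sx":-0.025, "sy":0.025, "sz":-0.1125, "turn":0.1, "jaw":0.087}, {"sx":-0.05, "sy":0.05, "sz":-0.1125, "turn":0.15, "jaw":0.087}, {"sx":-0.075, "sy":0.075, "sz":-0.1125, "turn":0.2, "jaw":0.087}, {"sx":-0.1, "sy":0.0975, "sz":-0.1125, "turn":0.25, "jaw":0.087}, {"sx":-0.1188, "sy":0.115, "sz":-0.1125, "turn":0.285, "jaw":0.087}, {"sx":-0.1309, "sy":0.1273, "sz":-0.1125, "turn":0.285, "jaw":0.087}, {"sx":-0.1309, "sy":0.1273, "sz":-0.075, "turn":0.285, "jaw":0.087}, {"sx":-0.1309, "sy":0.1273, "sz":-0.0375, "turn":0.285, "jaw":0.087}, {"sx":-0.1309, "sy":0.1273, "sz":-0.0375, "turn":0.285, "jaw":0.087}]'

```text
time: 32.1
ee_pos: [0.562, 0.0694, 0.0543]
eef_rot: [0.993, 0.116, -0.003, -0.0]
ft_force: [0.2, 0.8, 0.4]
width: 0.087
grip_force: 0.0
```

```bash
python3 -c "
from h import *
tool(.5643,.0695)
c=r.camera('scene');cv2.imwrite('pics/s6.png',np.hstack([cv2.resize(c['img'][180:330,210:410,::-1],(800,600))]))"
```

```text
yaw 0.2327 tool dx,dy 0.0022 0.0004 z 0.0543 t 32.1
```

View pics/s6.png

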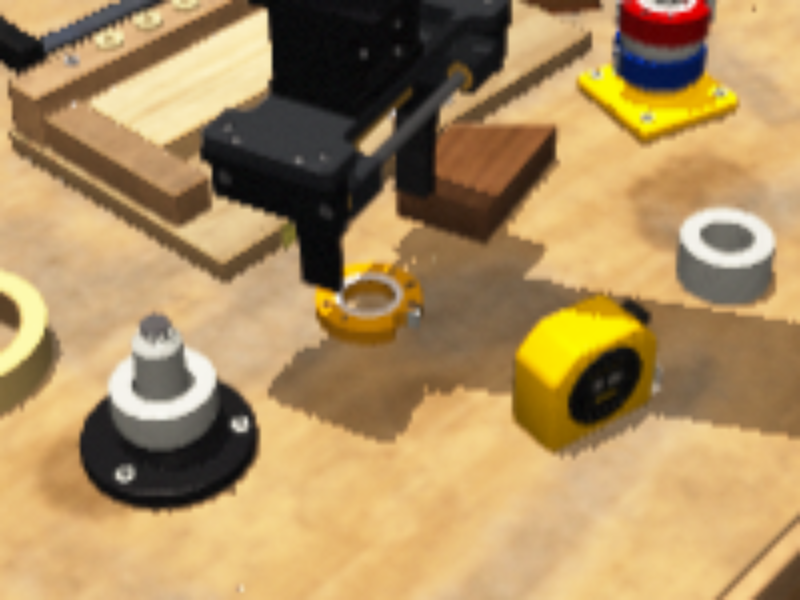

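jog_arm --motion '[{"jaw":0.087}]'

```text
time: 32.25
ee_pos: [0.5651, 0.0703, 0.0589]
eef_rot: [0.993, 0.116, 0.001, -0.0]
ft_force: [0.4, 0.9, 0.1]
width: 0.0867
grip_force: 0.0
```

```bash
python3 -c "
from h import *
tool(.5643,.0695)"
```

```text
yaw 0.2316 tool dx,dy -0.001 0.0006 z 0.0589 t 32.25
```

To row units: 0.0545 m / 0.8 = 0.0681, 0.045 m / 0.8 = 0.0563.

jog_arm --motion '[{"sz":0.0313, "jaw":0.087}, {"sz":0.0563, "jaw":0.087}, {"sz":0.0681, "jaw":0.087}, {"sz":0.0681, "jaw":0.087}, {"sz":0.0681, "jaw":0.087}, {"sz":0.0681, "jaw":0.07}, {"sz":0.0681, "jaw":0.06}, {"sz":0.0681, "jaw":0.05}, {"sz":0.0681, "jaw":0.05}, {"sz":0.0681, "jaw":0.05}, {"sz":0.0681, "jaw":0.05}, {"sz":0.0681, "jaw":0.05}]'

```text
time: 33.45
ee_pos: [0.5646, 0.0694, 0.0032]
eef_rot: [0.993, 0.115, 0.0, 0.0]
ft_force: [-1.7, -0.9, 2.9]
width: 0.0584
grip_force: 25.0
```

```bash
python3 -c "
from h import *
tool(.5645,.2155)"
```

```text
yaw 0.2297 tool dx,dy 0.0332 -0.1422 z 0.0032 t 33.45
```

To row units: -0.1422 m / 0.8 = -0.1778, 0.0332 m / 0.8 = 0.0415.

jog_arm --motion '[{"sz":-0.0375, "jaw":0.05}, {"sz":-0.0875, "jaw":0.05}, {"sz":-0.1375, "jaw":0.05}, {"sx":0.0038, "sy":-0.0125, "sz":-0.15, "jaw":0.05}, {"sx":0.0125, "sy":-0.05, "sz":-0.15, "jaw":0.05}, {"sx":0.0213, "sy":-0.0938, "sz":-0.15, "jaw":0.05}, {"sx":0.0313, "sy":-0.1313, "sz":-0.15, "jaw":0.05}, {"sx":0.0375, "sy":-0.1625, "sz":-0.15, "jaw":0.05}, {"sx":0.0415, "sy":-0.1778, "sz":-0.15, "jaw":0.05}, {"sx":0.0415, "sy":-0.1778, "sz":-0.15, "jaw":0.05}, {"sx":0.0415, "sy":-0.1778, "sz":-0.15, "jaw":0.05}]'

```text
time: 34.55
ee_pos: [0.5645, 0.2142, 0.1225]
eef_rot: [0.993, 0.114, -0.0, 0.0]
ft_force: [0.6, -1.0, -1.6]
width: 0.0579
grip_force: 25.0
```

jog_arm --motion '[{"sz":0.0125, "jaw":0.05}, {"sz":0.025, "jaw":0.05}, {"sz":0.0375, "jaw":0.05}, {"sz":0.045, "jaw":0.05}, {"sz":0.05, "jaw":0.05}, {"sz":0.055, "jaw":0.05}, {"sz":0.06, "jaw":0.05}, {"sz":0.065, "jaw":0.05}, {"sz":0.0688, "jaw":0.05}, {"sz":0.0688, "jaw":0.05}, {"sz":0.0688, "jaw":0.05}]'

```text
time: 35.65
ee_pos: [0.5645, 0.2155, 0.0682]
eef_rot: [0.993, 0.115, 0.0, 0.0]
ft_force: [-0.4, -0.9, -1.6]
width: 0.0578
grip_force: 25.0
```

```bash
python3 -c "
from h import *
tool(.5645,.2155)"
```

```text
yaw 0.2298 tool dx,dy 0.0 0.0 z 0.0682 t 35.65
```

jog_arm --motion '[{"sz":0.0075, "jaw":0.05}, {"sz":0.015, "jaw":0.05}, {"sz":0.02, "jaw":0.05}, {"sz":0.0225, "jaw":0.05}, {"sz":0.0244, "jaw":0.05}, {"sz":0.0256, "jaw":0.05}, {"sz":0.0256, "jaw":0.05}]'

```text
time: 36.35
ee_pos: [0.5642, 0.2154, 0.0492]
eef_rot: [0.993, 0.115, -0.0, 0.001]
ft_force: [-8.8, -4.8, 19.1]
width: 0.0583
grip_force: 25.0
```

jog_arm --motion '[{"jaw":0.062}, {"jaw":0.068}, {"jaw":0.076}, {"jaw":0.078}, {"jaw":0.078}]'

```text
time: 36.85
ee_pos: [0.5644, 0.2155, 0.0474]
eef_rot: [0.993, 0.115, -0.0, 0.0]
ft_force: [-0.6, -0.9, 1.0]
width: 0.0768
grip_force: 0.0
```

jog_arm --motion '[{"sz":-0.05, "jaw":0.08}, {"sz":-0.1, "jaw":0.087}, {"sx":-0.0125, "sy":0.0375, "sz":-0.15, "jaw":0.087}, {"sx":-0.0625, "sy":0.075, "sz":-0.175, "jaw":0.087}, {"sx":-0.1, "sy":0.1125, "sz":-0.175, "jaw":0.087}, {"sx":-0.1125, "sy":0.125, "sz":-0.175, "jaw":0.087}, {"sx":-0.1125, "sy":0.125, "sz":-0.175, "jaw":0.087}, {"sx":-0.1125, "sy":0.125, "sz":-0.175, "jaw":0.087}, {"sx":-0.1125, "sy":0.125, "sz":-0.175, "jaw":0.087}]'

```text
time: 37.75
ee_pos: [0.4999, 0.099, 0.1876]
eef_rot: [0.993, 0.115, 0.0, -0.0]
ft_force: [-0.2, 0.4, -0.2]
width: 0.0872
grip_force: 0.0
```

Run:
```python
from h import *
c=r.camera('scene')['img'][:,:,::-1]
cv2.imwrite('pics/s7.png',np.hstack([cv2.resize(c[240:320,210:310],(500,400)),cv2.resize(c[150:230,330:390],(300,400))]))
```

```text
(no output)
```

View pics/s7.png

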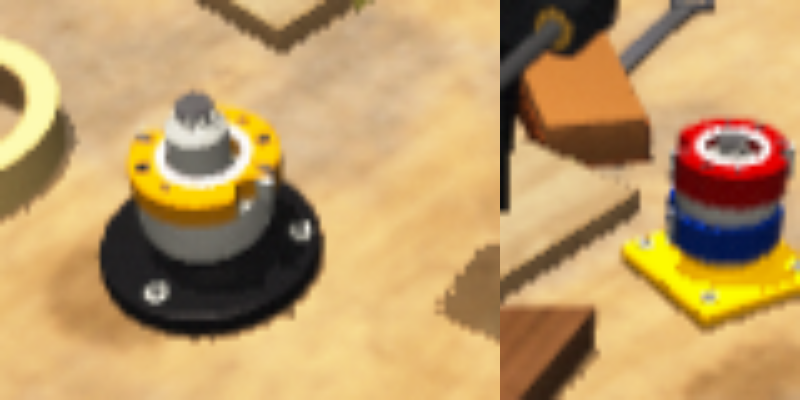

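Both stacks look flat and tight: gold is on the 20 mm collar at (205,160), and red, collar and blue are on the yellow stand at (730,190). The gripper is clear of everything.

```bash
python3 -c "
from bench import r
print(r.close_job())"
```

```text
the job is handed in; nothing more can be done
None
```

I built both arbors and handed the job in at about 38 s: blue cutter, 12 mm collar and red cutter on the yellow stand, 20 mm collar and gold cutter on the black one; the last picture shows every part flat and released, but the hand-in gave no verdict.

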